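# Lock a quarter-turn clamp into the slotted rail

### The job

A felt marker is lying across the slotted opening in the bracket plate on the aluminium rail: pick it up and lay it flat on the desk, without dropping it. Then take the quarter-turn clamp out of its parking block, drop its foot through the opening until the collar sits on the plate, and give it a quarter turn, either way, so that it is locked with its grip square across the rail; let go and leave it standing there. Do not knock or shift the amber dropper bottle that stands nearest to the block.

Things in the scene. Friction and masses are not known exactly. Their poses are not given: they have to be found in the camera images.
- window (a point): Centre of the 16 x 34 mm (x, y) opening in the dark bracket plate on the rail, at the plate's upper face, 34 mm above the desk; z up, y along the rail and its slot, x across. It goes 12 mm deep through plate and rail lips (both 16 mm apart) into a hollow 42 mm wide, 16 mm deep, where the clamp's foot can turn freely.
- rail: Fixed aluminium T-slot rail, 60 mm wide (x), 180 long (y), 30 high; origin under its centre, below the opening. Plate on it: 4 mm thick, 56 wide, y -78 to +40 mm, with 3 mm screw heads near its corners and an upturned flange 16 mm high at y -76. Free bare desk on its -x side: x -30 to -120, y -100 to +45 mm.
- clamp_grip (a point): Centre of the grip of the loose quarter-turn clamp (about 0.12 kg), standing upright, z up; grip and foot are both long in y. Black grip bar 12 (x) x 34 (y) x 36 mm high, then downward: round steel collar 28 across, 5 thick, its underside 23 mm below this point; neck 12 across, 15 long; foot 12 (x) x 28 (y) x 9 high, its bottom 47 mm below this point.
- clamp_foot (a point): Centre of the underside of the clamp's foot (bottom 3 mm tapers to 9 x 25 mm). Seated, collar on plate, it is 24 mm below the opening point and the grip centre 23 mm above it; locked, clamp y lies along the window's x, with 3 mm of up and down play. No stop or detent: it turns either way.
- block: Fixed grey parking block, 58 (x) x 66 (y) x 30 mm high, origin under its centre; pocket 19 x 35 mm, 27 deep, in its top. At the start the clamp's foot hangs in it, collar on the block's top, so the clamp must be lifted 25 mm to come free.
- marker_centre (a point): Centre of the loose felt marker, black with a white band, 138 mm long (y), 10 wide (x), 11 high, z up, about 20 g. At the start it lies on the plate across the opening.
- dropper_centre (a point): Centre (half-way up) of the loose amber dropper bottle nearest the parking block, 30 mm across, 74 mm high, upright on the desk; a bystander. A second such bottle stands farther back.
Things that resemble listed ones, but are neither listed nor needed, are in the scene too. What is shaped like the part that bears clamp_grip but yellow is not meant.

How it is judged:
By the outcome, as a careful person would: the job done as asked, in the order asked, and still so for the second after the job is handed in, with the robot touching nothing.
It also fails if it takes over 64 s, if anything falls off the work surface, if the arm or the gripper's body presses on something with over 40 N, if the wrist force passes 120 N, or if a joint passes its speed limit or range.

### The arm

A 6-joint arm with a two-finger parallel gripper is mounted at the origin on a cart in front of the work surface, level with it; the furniture and walls round the work are solid. World frame = base frame: x ahead of the robot, y to its left, z up, the work surface at z = 0. Lengths are in mm, angles in rad, forces in N, time in s.
With the tool pointing down it reaches from about 400 to 925 mm from the base axis. Payload 12.5 kg.
Tool frame: the origin (TCP) lies where the fingers leave the gripper's body, on its centre line; the fingertips stand 78 mm ahead of it and the grasp point (between the pads) lies 59 mm ahead of it (env.tip_extent is the distance from the TCP to the fingertips, in mm); z points along the fingers, y is the direction in which the jaws open and shut (so a half turn about z gives the same grasp; the last joint's range is limited). The gripper opens to 95 mm and grips with 3 to 60 N. Pads are 20 mm wide; open, the fingers measure 119 mm over their backs; the gripper's body (75 mm by 180 mm) begins 59 mm behind the grasp point.
Start: joints at [1.038, 0.491, 1.559, -0, 1.092, -0.106], TCP at [258.707, 568.954, 292.261] pointing down, gripper open.
Joint ranges: [-3.1, 3.1], [-0.84, 2.19], [0.05, 2.79], [-1.13, 4.28], [0.06, 2.93], [-2.69, 2.69]. Speed limits (rad/s): [2.22, 2.22, 2.79, 3.14, 3.14, 3.14].

### API

Orientations are given as [roll, pitch, yaw] about the fixed x, y, z axes, in that order (R = Rz(yaw) Ry(pitch) Rx(roll)).
In Python, from cell import env gives the robot as it stands. The module is installed in compiled form; this text tells all that it offers.
- The arm moves only by the tool play_rows, never from a script. Its argument "targets" is a list of rows, each an object with "linear": the shift along the tool's x, y, z in mm, a list of three; "turn": the turn about the tool's z in rad. A call has 1 to 20 rows; each row is the pose to reach, as a shift and turn from the pose commanded when the call began, along the tool's axes at that moment; what a row does not reach only later rows make up. A row lasts 1/8 s, in which the tool goes at most 62.5 mm and 10.7 degrees, less where a joint would pass 70% of its speed; a pose out of reach is approached as far as the arm can. A call with a gripper value outside its range is refused whole. "hand" is the finger opening in mm, from 0 to 95.1, set as the call begins (left out, the last holds). The fingers move at their own pace and stop on an object; the grip force is fixed at half the most. Time passes only in rows, so rows that repeat a pose let the fingers close. It gives the time, the measured TCP pose, the force and the opening at its end, in the units of the state.
- env.state(): the state, without advancing time (a new reading comes with each control period).
- env.read_camera(name): name is "scene" or "top" or "wrist"; returns (picture, depth): 480x640x3 uint8, red, green, blue; 480x640 float32, mm along the optical axis (not along the pixel's ray), 0 where there is no reading.
- env.camera_params(name): a dict with "fx", "fy", "cx", "cy" (pixels), "k1" (the pictures are not rectified: a ray, as slopes to the right and down, at radius r is drawn at 1 + k1 r^2 times it, then the intrinsics apply), "R" (3x3) and "t" (3): a world point X has camera coordinates R X + t. Camera axes: x right, y down, z forward; pixel columns grow to the right and rows downward; lengths in mm; the calibration is good to about 2 mm. A picture is of the moment at which its call begins: read the wrist's pose just before it. camera_params takes no time and is no camera call; for the wrist camera it gives the pose at the moment of the call.
- env.job_done(): hands the job in, once; it reports no verdict.
The state is a dict: "t": time; "joints": joint angles; "qvel": joint speeds; "tau": joint torques, N m; "eef_pos": TCP position; "tcp_rot": TCP orientation; "ft_force": force on the tool from outside, world axes, zero at the start; "moment": the same for the moment, N m; "opening": opening from 0.0 (shut) to 1.0 (fully open).
Only numpy, scipy, OpenCV 4.12 (cv2) and the standard library are available. Lean on these libraries where they do the work, as an engineer would, in place of code of your own. Each camera call takes 0.05 s, during which the arm holds its last target.

## Working session

There is one attempt and no reset: what is moved stays moved. The work goes in short steps, Python scripts to look and compute and a tool call to move; the robot and the scene stay as the last step left them, time stands still between calls to the robot, and variables do not carry over. Pictures are saved under pics/ and viewed, and the job is handed in when it is done.

Besides the shell and the picture viewer there is one more tool, called after "Emit:" in YAML: its name, and indented under it one key for each argument. play_rows: Moves the arm, as the interface text tells. Its arguments: {"type":"object","properties":{"targets":{"type":"array","items":{"type":"object","properties":{"linear":{"type":"array","items":{"type":"number"}},"turn":{"type":"number"}}}},"hand":{"type":"number"}},"required":["targets"]}

```bash
mkdir -p pics; cat > h.py <<'E'
import numpy as np, cv2
from cell import env
def shot(name,tag):
    p=env.camera_params(name); im,d=env.read_camera(name)
    cv2.imwrite(f'pics/{tag}.png',im[:,:,::-1]); np.savez(f'{tag}.npz',im=im,d=d,**{k:np.array(v) for k,v in p.items()})
    return im,d,p
def load(tag):
    return dict(np.load(f'{tag}.npz'))
def ray(p,u,v):
    xd=(u-p['cx'])/p['fx'];yd=(v-p['cy'])/p['fy'];k=p['k1'];x,y=xd,yd
    for _ in range(30):
        s=1+k*(x*x+y*y);x,y=xd/s,yd/s
    return np.array([x,y,1.0])
def atz(p,u,v,z):
    R=np.array(p['R']);c=-R.T@np.array(p['t']);w=R.T@ray(p,u,v)
    return c+w*(z-c[2])/w[2]
def atd(p,u,v):
    R=np.array(p['R']);d=float(p['d'][int(v),int(u)])
    return R.T@(ray(p,u,v)*d-np.array(p['t']))
def proj(p,X):
    c=np.array(p['R'])@np.array(X,float)+np.array(p['t']);x,y=c[0]/c[2],c[1]/c[2];s=1+p['k1']*(x*x+y*y)
    return np.array([p['fx']*x*s+p['cx'],p['fy']*y*s+p['cy']])
def crop(tag,u0,v0,u1,v1,f,out):
    im=cv2.imread(f'pics/{tag}.png')[v0:v1,u0:u1]
    cv2.imwrite(f'pics/{out}.png',cv2.resize(im,None,fx=f,fy=f,interpolation=cv2.INTER_CUBIC))
E
python3 - <<'E'
from h import *
for n in ['top','scene','wrist']:
    im,d,p=shot(n,n+'0'); print(n,p)
print(env.state(),env.tip_extent)
E
```

```text
top {'fx': 521.1731248052738, 'fy': 521.1731248052738, 'cx': 324.6682026653881, 'cy': 231.13993454598935, 'k1': -0.02578042499375507, 'R': array([[-0.01233784, -0.99990127, -0.00672458],
       [-0.99170339,  0.0130967 , -0.12787833],
       [ 0.12795377,  0.00509105, -0.99176707]]), 't': array([-121.53918431,  547.58378697,  860.69533293])}
scene {'fx': 480.1045934430657, 'fy': 480.1045934430657, 'cx': 320.91966963840235, 'cy': 244.0759317321723, 'k1': -0.0787556181726055, 'R': array([[ 0.80494174, -0.5931665 , -0.01490996],
       [-0.30545241, -0.39270193, -0.86745837],
       [ 0.50869207,  0.70280773, -0.49728631]]), 't': array([-492.6390647 ,  174.26425647,  711.17565182])}
wrist {'fx': 337.6560427964026, 'fy': 337.6560427964026, 'cx': 320.3235929630106, 'cy': 238.30003540555725, 'k1': -0.031876066198863726, 'R': array([[ 4.14711711e-01,  9.09952790e-01, -3.41185594e-04],
       [ 8.80017685e-01, -4.00973324e-01,  2.54537359e-01],
       [ 2.31480173e-01, -1.05859873e-01, -9.67062881e-01]]), 't': array([-624.10552974,  -27.75853023,  389.75060302])}
{'t': 0.15, 'joints': array([ 1.03839101e+00,  4.91440287e-01,  1.55927871e+00,  1.46101888e-05,
        1.09167747e+00, -1.05608386e-01]), 'qvel': array([ 0.00010025,  0.0011632 , -0.00138112,  0.00274475, -0.0006311 ,
       -0.00076935]), 'tau': array([ 1.83237178e-03, -6.12894273e+01, -2.58270836e+01,  6.92889187e-02,
        4.73383907e-02, -1.30753938e-04]), 'eef_pos': array([258.65762925, 568.86305925, 291.79462303]), 'tcp_rot': array([-3.14079469e+00, -9.76189032e-05,  2.71478894e+00]), 'ft_force': array([ 0.09171973,  0.31448455, -0.96701866]), 'moment': array([ 0.02871982, -0.00786737,  0.01058519]), 'opening': 0.9993895439426007} 77.60000000000001
```

View pics/top0.png

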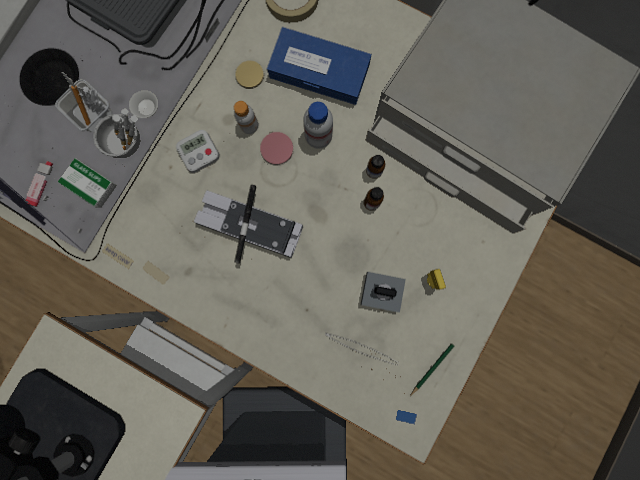

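View pics/scene0.png

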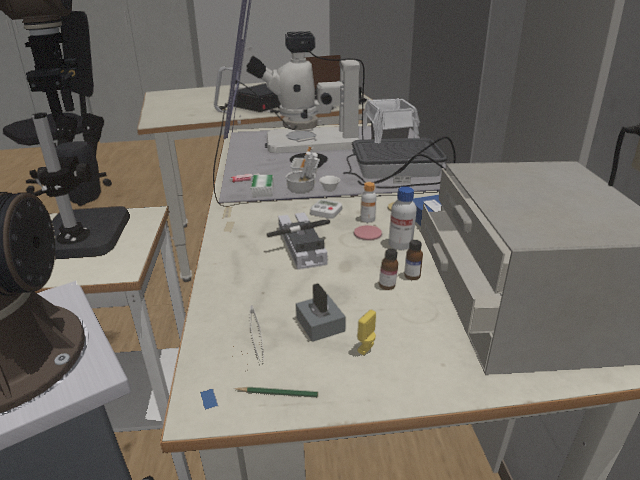

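View pics/wrist0.png

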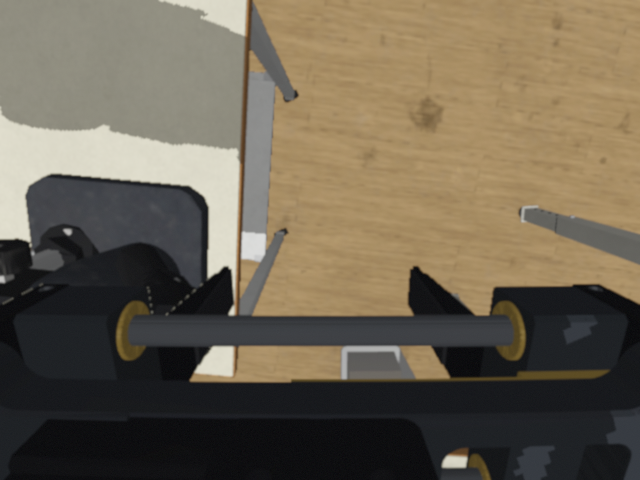

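The top view shows the marker at (246,223) across the rail, the block with the black clamp at (383,293), a yellow look-alike at (435,279), and amber bottles at (374,199) and (376,166). The green pencil at (432,370) could be mistaken for the marker.

```bash
python3 - <<'E'
from h import *
crop('top0',180,170,320,275,5.7,'c1'); crop('top0',340,150,460,325,3.4,'c2')
crop('scene0',255,200,345,275,8,'c3')
E
```

```text
(no output)
```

View pics/c1.png

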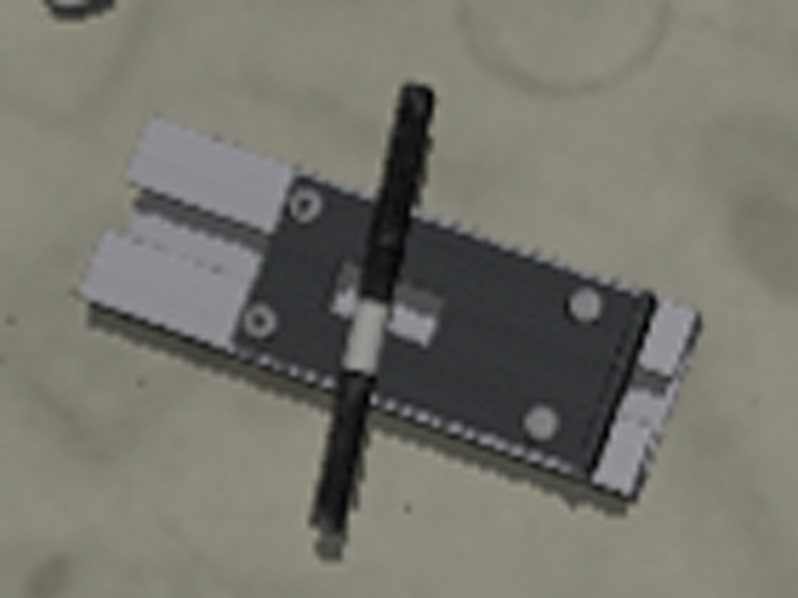

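View pics/c2.png

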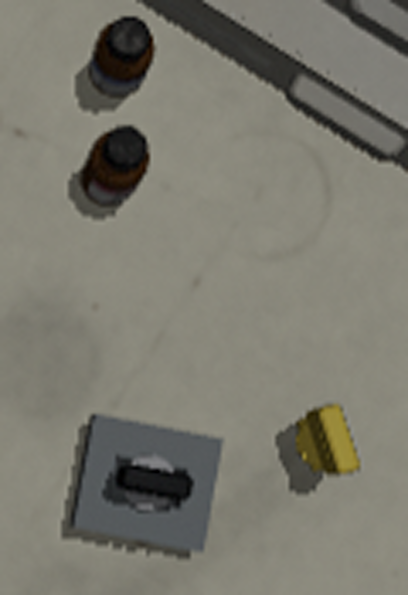

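View pics/c3.png

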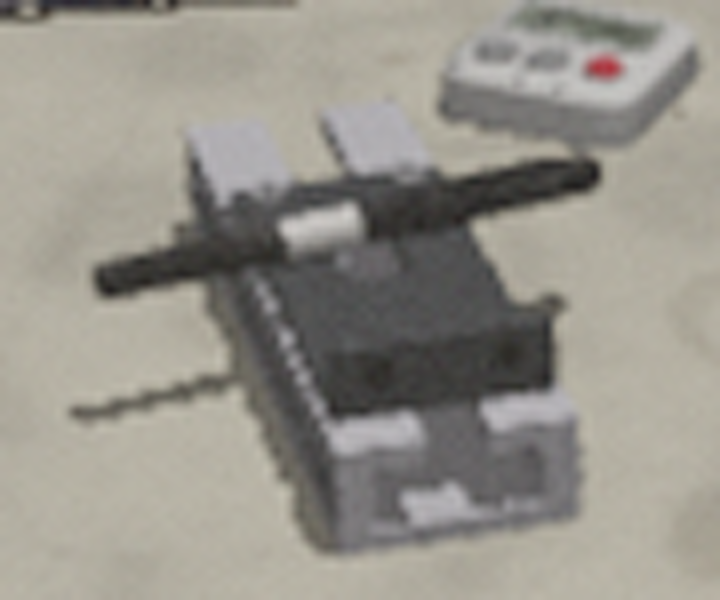

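```bash
cat >> h.py <<'E'
from scipy.optimize import least_squares
def fit(p,pts,guess):
    # pts: list of (u,v,[lx,ly,z])
    def X(q,l):
        c,s=np.cos(q[2]),np.sin(q[2]); return [q[0]+c*l[0]-s*l[1],q[1]+s*l[0]+c*l[1],l[2]]
    f=lambda q:np.concatenate([proj(p,X(q,l))-[u,v] for u,v,l in pts])
    r=least_squares(f,guess,loss='soft_l1'); return r.x,r.fun
E
python3 - <<'E'
from h import *
p=load('top0')
C=lambda x,y:(180+x/5.7,170+y/5.7)
pts=[(*C(155,118),[30,90,30]),(*C(80,295),[-30,90,30]),(*C(700,318),[30,-90,30]),(*C(635,495),[-30,-90,30]),
 (*C(440,297),[8,-17,34]),(*C(430,346),[-8,-17,34]),(*C(333,312),[-8,17,34]),(*C(347,264),[8,17,34]),(*C(296,172),[28,40,34]),(*C(237,345),[-28,40,34])]
g=atz(p,*C(388,303),34); print('win rough',g)
q,f=fit(p,pts,[g[0],g[1],-.3]); print('rail',q,f.reshape(-1,2).round(1).tolist())
a=atz(p,*C(417,90),40);b=atz(p,*C(328,550),40);print('marker ends',a,b,np.linalg.norm(a-b),(a+b)/2)
D=lambda x,y:(340+x/3.4,150+y/3.4)
pb=[(*D(95,415),[29,33,30]),(*D(222,437),[29,-33,30]),(*D(203,551),[-29,-33,30]),(*D(72,538),[-29,33,30])]
g=atz(p,383,293,30)
q2,f=fit(p,pb,[g[0],g[1],-.2]);print('block',q2,f.reshape(-1,2).round(1).tolist())
for n,uv in [('griptop',D(154,479)),('l',D(118,474)),('r',D(191,486))]: print(n,atz(p,*uv,71))
for n,uv in [('bot1',D(125,147)),('bot2',D(131,37))]: print(n,atz(p,*uv,74))
print('yellow',atz(p,*D(328,440),40))
E
```

```text
win rough [561.71628835   3.48518708  34.        ]
rail [ 5.61464065e+02  3.26132658e+00 -3.61069148e-01] [[-0.4, -0.4], [0.1, 0.5], [0.4, -0.8], [-0.3, 0.7], [1.8, 0.2], [0.3, 0.3], [-1.1, -0.4], [-0.2, -0.6], [0.6, 0.4], [-0.8, 0.1]]
marker ends [626.05042814  -5.80827052  40.        ] [486.79667169  19.99203167  40.        ] 141.62367132085654 [556.42354992   7.09188057  40.        ]
block [ 4.40258975e+02 -2.27256183e+02 -1.79661771e-01] [[-0.9, 0.2], [-0.1, 0.2], [0.4, 0.5], [0.5, -2.2]]
griptop [ 442.20291472 -225.94062807   71.        ]
l [ 444.8020001  -208.80748433   71.        ]
r [ 438.648561   -243.51348418   71.        ]
bot1 [ 603.11554732 -215.83648548   74.        ]
bot2 [ 658.11921595 -220.19702567   74.        ]
yellow [ 460.67929924 -316.21594998   40.        ]
```

```bash
cat >> h.py <<'E'
from scipy.spatial.transform import Rotation as Ro
def plan(target,yaw):
    """shift in tool axes and turn, from measured pose, to TCP target, tool down"""
    s=env.state(); R=Ro.from_euler('xyz',s['tcp_rot']).as_matrix()
    d=R.T@(np.array(target)-s['eef_pos']); tr=-(yaw-s['tcp_rot'][2]); tr=(tr+np.pi)%(2*np.pi)-np.pi
    print('t',s['t'],'pos',s['eef_pos'].round(1),'rot',s['tcp_rot'].round(4),'F',s['ft_force'].round(1),'open',round(s['opening']*95.1,1)); print('shift',d.round(1),'turn',round(tr,4))
E
python3 - <<'E'
from h import *
p=load('wrist0'); s=env.state();R=Ro.from_euler('xyz',s['tcp_rot']).as_matrix()
c=-p['R'].T@p['t']; print('cam in tool',R.T@(c-s['eef_pos']),'axes',(R.T@p['R'].T).round(3))
plan([556.5,7,240],2.959)
plan([556.5,7,140],2.959)
E
```

```text
cam in tool [ 71.82341272  -0.68474384 -91.96383731] axes [[-0.001 -0.967 -0.255]
 [ 1.    -0.001  0.   ]
 [-0.    -0.255  0.967]]
t 0.15 pos [258.7 568.9 291.8] rot [-3.1408e+00 -1.0000e-04  2.7148e+00] F [ 0.1  0.3 -1. ] open 95.0
shift [-503.7 -388.1   52.1] turn -0.2442
t 0.15 pos [258.7 568.9 291.8] rot [-3.1408e+00 -1.0000e-04  2.7148e+00] F [ 0.1  0.3 -1. ] open 95.0
shift [-503.7 -388.   152.1] turn -0.2442
```

Emit:
play_rows:
  targets:
    - {"linear": [-504,-388,52],"turn": -0.244}
    - {"linear": [-504,-388,52],"turn": -0.244}
    - {"linear": [-504,-388,52],"turn": -0.244}
    - {"linear": [-504,-388,52],"turn": -0.244}
    - {"linear": [-504,-388,52],"turn": -0.244}
    - {"linear": [-504,-388,52],"turn": -0.244}
    - {"linear": [-504,-388,52],"turn": -0.244}
    - {"linear": [-504,-388,52],"turn": -0.244}
    - {"linear": [-504,-388,52],"turn": -0.244}
    - {"linear": [-504,-388,52],"turn": -0.244}
    - {"linear": [-504,-388,52],"turn": -0.244}
    - {"linear": [-504,-388,52],"turn": -0.244}
    - {"linear": [-504,-388,52],"turn": -0.244}
    - {"linear": [-504,-388,52],"turn": -0.244}
    - {"linear": [-504,-388,52],"turn": -0.244}
    - {"linear": [-504,-388,52],"turn": -0.244}
  hand: 40

```text
t: 2.15
eef_pos: [556.8, 7.6, 240.4]
tcp_rot: [3.141, 0.0, 2.959]
ft_force: [0.0, -0.6, 0.2]
opening: 0.422
```

```bash
python3 - <<'E'
from h import *
shot('wrist','w1')
plan([556.5,7,114],2.959)
E
```

```text
t 2.2 pos [556.8   7.4 240.3] rot [3.1415e+00 2.0000e-04 2.9592e+00] F [ 0.6 -0.5  0.6] open 39.8
shift [  0.3  -0.5 126.3] turn 0.0002
```

View pics/w1.png

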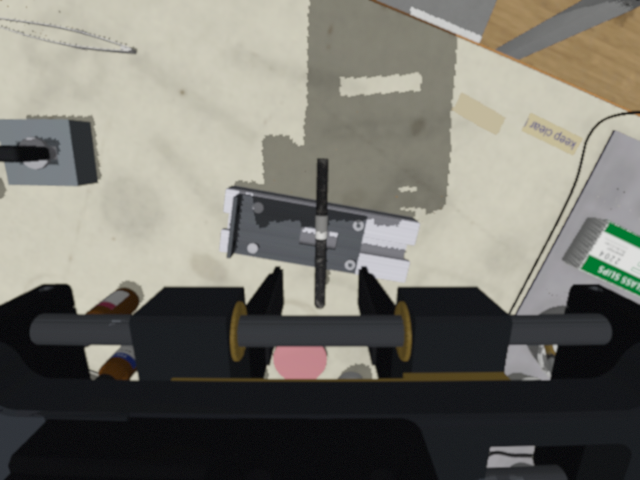

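The wrist picture shows the marker running vertically from (322,160) to (320,305), roughly midway between the fingers, with the window under it at about (320,233).

```bash
python3 - <<'E'
from h import *
p=load('w1'); crop('w1',210,150,430,310,3.6,'w1c')
a=atz(p,322.5,160,40);b=atz(p,320,305,40);print(a,b,(a+b)/2,np.linalg.norm(a-b),np.arctan2(a[1]-b[1],a[0]-b[0]))
print(atd(p,321,200),atd(p,321,280), atd(p,250,215))
E
```

```text
[494.77782274  20.50927157  40.        ] [625.86040151  -5.9282583   40.        ] [560.31911212   7.29050664  40.        ] 133.72204546685018 2.9425764016045743
[527.32875013  13.19951097  44.50081134] [ 5.99292411e+02 -7.89829793e-02  4.46823091e+01] [530.4518785  -52.16920119  34.28928415]
```

View pics/w1c.png

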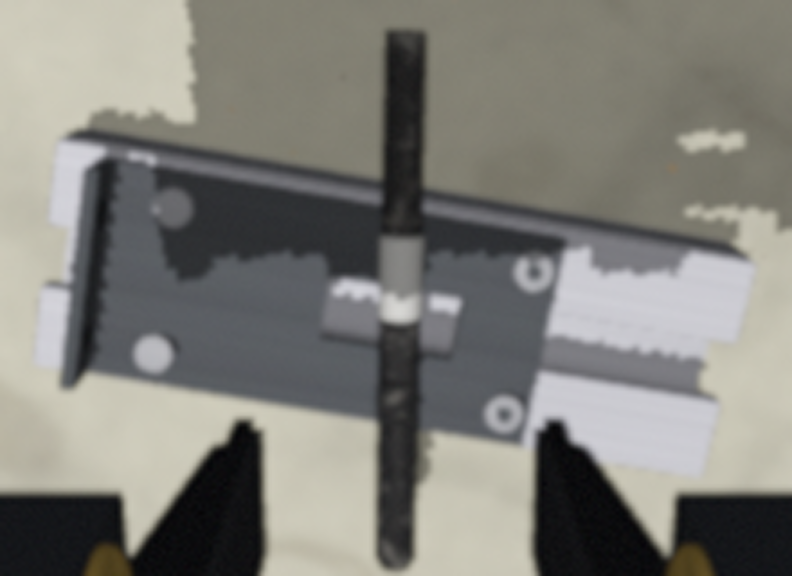

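Emit:
play_rows:
  targets:
    - {"linear": [0,0,50],"turn": 0}
    - {"linear": [0,0,90],"turn": 0}
    - {"linear": [0,0,112],"turn": 0}
    - {"linear": [0,0,122],"turn": 0}
    - {"linear": [0,0,126],"turn": 0}
    - {"linear": [0,0,126],"turn": 0}
    - {"linear": [0,0,126],"turn": 0}

```text
t: 3.08
eef_pos: [557.2, 7.1, 115.0]
tcp_rot: [3.141, 0.001, 2.959]
ft_force: [-0.1, 0.8, -0.3]
opening: 0.421
```

Emit:
play_rows:
  targets:
    - {"linear": [0,0,0],"turn": 0}
    - {"linear": [0,0,0],"turn": 0}
    - {"linear": [0,0,0],"turn": 0}
    - {"linear": [0,0,0],"turn": 0}
    - {"linear": [0,0,0],"turn": 0}
    - {"linear": [0,0,0],"turn": 0}
  hand: 4

```text
t: 3.82
eef_pos: [556.9, 7.1, 114.3]
tcp_rot: [3.141, 0.0, 2.959]
ft_force: [-0.2, 0.6, 1.6]
opening: 0.096
```

Emit:
play_rows:
  targets:
    - {"linear": [0,0,-5],"turn": 0}
    - {"linear": [0,0,-20],"turn": 0}
    - {"linear": [0,0,-45],"turn": 0}
    - {"linear": [0,0,-65],"turn": 0}
    - {"linear": [0,0,-65],"turn": 0}

```text
t: 4.45
eef_pos: [557.4, 7.1, 181.2]
tcp_rot: [3.141, 0.004, 2.959]
ft_force: [1.2, -0.0, -1.1]
opening: 0.095
```

```bash
python3 - <<'E'
from h import *
shot('wrist','w2')
plan([481.9,4.5,179],1.21)
plan([481.9,4.5,82],1.21)
E
```

```text
t 4.5 pos [557.    7.1 180.1] rot [3.1414e+00 1.8000e-03 2.9588e+00] F [ 0.1  0.4 -1.5] open 8.7
shift [ 73.4 -16.2   0.9] turn 1.7488
t 4.5 pos [557.    7.1 180.1] rot [3.1414e+00 1.8000e-03 2.9588e+00] F [ 0.1  0.4 -1.5] open 8.7
shift [ 73.5 -16.3  97.9] turn 1.7488
```

View pics/w2.png

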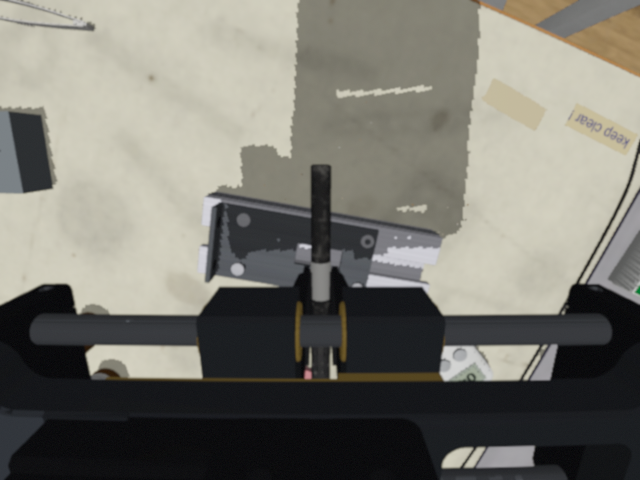

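The marker is held in the jaws at (320,280), and the window is clear. Next I turn it parallel to the rail over the free desk.

Emit:
play_rows:
  targets:
    - {"linear": [15,-3,0],"turn": 0.175}
    - {"linear": [30,-6,0],"turn": 0.35}
    - {"linear": [45,-10,0],"turn": 0.525}
    - {"linear": [60,-13,0],"turn": 0.7}
    - {"linear": [74,-16,0],"turn": 0.875}
    - {"linear": [74,-16,0],"turn": 1.05}
    - {"linear": [74,-16,0],"turn": 1.225}
    - {"linear": [74,-16,0],"turn": 1.4}
    - {"linear": [74,-16,0],"turn": 1.575}
    - {"linear": [74,-16,0],"turn": 1.749}
    - {"linear": [74,-16,0],"turn": 1.749}
    - {"linear": [74,-16,0],"turn": 1.749}
    - {"linear": [74,-16,0],"turn": 1.749}

```text
t: 6.12
eef_pos: [481.1, 4.9, 179.1]
tcp_rot: [-3.141, -0.0, 1.212]
ft_force: [0.2, -0.2, 0.5]
opening: 0.095
```

```bash
python3 - <<'E'
from h import *
shot('scene','s1');crop('s1',230,170,400,300,4.7,'s1c')
plan([481.9,4.5,80.5],1.21)
E
```

```text
t 6.175 pos [481.2   4.8 179.1] rot [-3.1414 -0.      1.2114] F [-0.3  0.5  0. ] open 9.2
shift [-0.1  0.8 98.6] turn 0.0014
```

View pics/s1c.png

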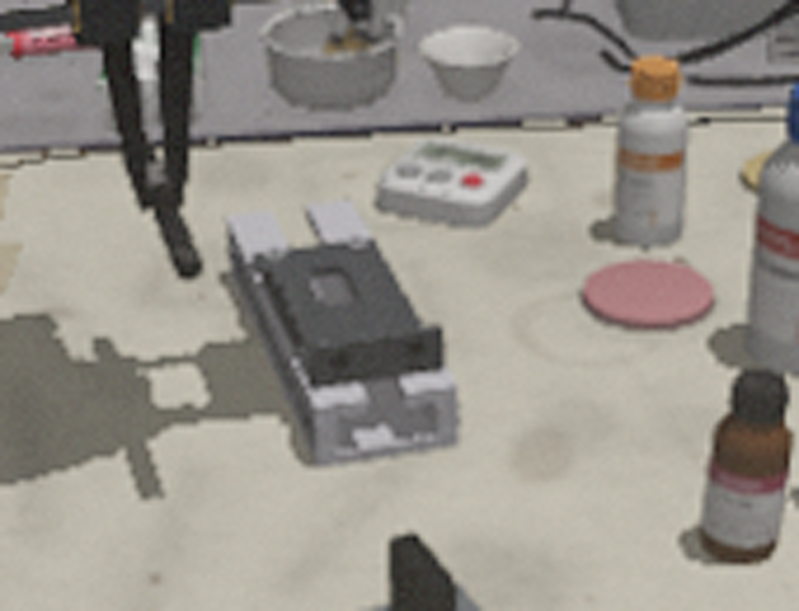

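The marker is held level, parallel to the rail at (165,230) in the crop. I lower it now.

Emit:
play_rows:
  targets:
    - {"linear": [0,0,35],"turn": 0}
    - {"linear": [0,0,65],"turn": 0}
    - {"linear": [0,0,85],"turn": 0}
    - {"linear": [0,0,92],"turn": 0}
    - {"linear": [0,0,96],"turn": 0}
    - {"linear": [0,0,98],"turn": 0}
    - {"linear": [0,0,98.5],"turn": 0}
    - {"linear": [0,0,98.5],"turn": 0}
    - {"linear": [0,0,98.5],"turn": 0}

```text
t: 7.3
eef_pos: [481.3, 4.9, 81.0]
tcp_rot: [3.141, -0.0, 1.21]
ft_force: [-0.2, -0.5, 0.3]
opening: 0.095
```

Emit:
play_rows:
  targets:
    - {"linear": [0,0,0.5],"turn": 0}
    - {"linear": [0,0,0.8],"turn": 0}
    - {"linear": [0,0,0.8],"turn": 0}

```text
t: 7.68
eef_pos: [481.3, 4.9, 80.3]
tcp_rot: [3.141, -0.0, 1.21]
ft_force: [-1.5, 0.4, 5.8]
opening: 0.095
```

```bash
python3 - <<'E'
from h import *
shot('scene','s2');crop('s2',230,170,400,300,4.7,'s2c')
plan([481.9,4.5,80.5],1.21)
E
```

```text
t 7.725 pos [481.3   4.8  80.2] rot [ 3.1412e+00 -2.0000e-04  1.2098e+00] F [-1.2  0.4  6.2] open 9.0
shift [-0.1  0.7 -0.3] turn -0.0002
```

View pics/s2c.png

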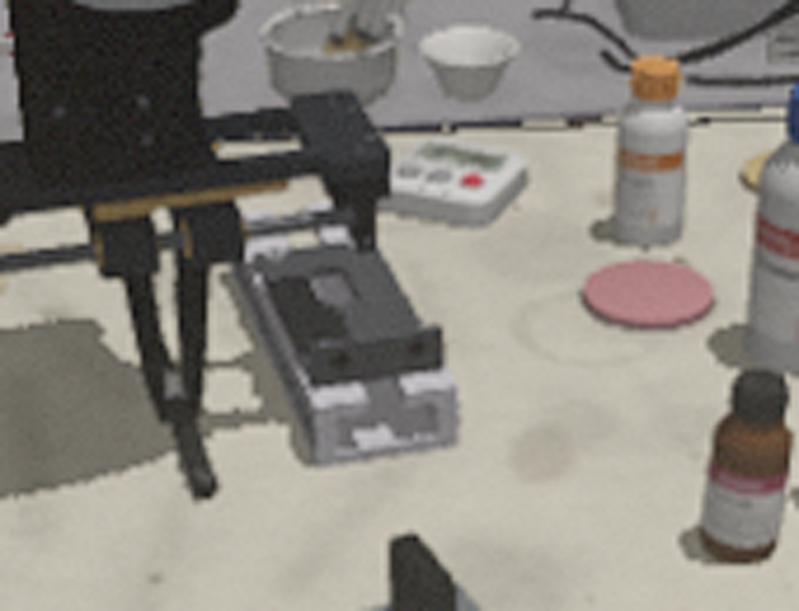

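The marker is down on the desk with about 6 N of contact. I release it and rise.

Emit:
play_rows:
  targets:
    - {"linear": [0,0,0],"turn": 0}
    - {"linear": [0,0,0],"turn": 0}
    - {"linear": [0,0,-0.5],"turn": 0}
    - {"linear": [0,0,-0.5],"turn": 0}
  hand: 30

```text
t: 8.22
eef_pos: [481.2, 4.9, 80.4]
tcp_rot: [-3.142, -0.0, 1.21]
ft_force: [-0.8, 0.1, 1.1]
opening: 0.312
```

Emit:
play_rows:
  targets:
    - {"linear": [0,0,-10],"turn": 0}
    - {"linear": [0,0,-40],"turn": 0}
    - {"linear": [0,0,-100],"turn": 0}
    - {"linear": [0,0,-160],"turn": 0}
    - {"linear": [0,0,-160],"turn": 0}
    - {"linear": [0,0,-160],"turn": 0}

```text
t: 8.98
eef_pos: [480.8, 4.9, 240.6]
tcp_rot: [3.141, -0.0, 1.21]
ft_force: [0.1, 1.0, -0.6]
opening: 0.311
```

```bash
python3 - <<'E'
from h import *
shot('wrist','w3')
q=[561.5,3.3,-.361]; l=np.array([-70,0])
plan([560,0,240],1.21)
plan([441.3,-226.6,240],1.391)
E
```

```text
t 9.025 pos [480.7   4.9 239.9] rot [-3.1404e+00  2.0000e-04  1.2098e+00] F [-1.2 -0.4  0.2] open 30.1
shift [23.4 75.9 -0.2] turn -0.0002
t 9.025 pos [480.7   4.9 239.9] rot [-3.1404e+00  2.0000e-04  1.2098e+00] F [-1.2 -0.4  0.2] open 30.1
shift [-2.305e+02  4.490e+01 -1.000e-01] turn -0.1812
```

View pics/w3.png

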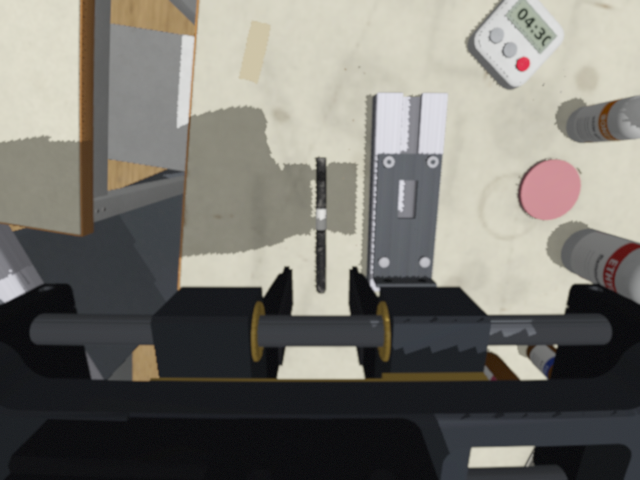

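The marker lies flat on the desk at (321,225) and the window is clear at (407,198). I move above the window to measure it precisely.

Emit:
play_rows:
  targets:
    - {"linear": [12,40,0],"turn": 0}
    - {"linear": [24,76,0],"turn": 0}
    - {"linear": [24,76,0],"turn": 0}
    - {"linear": [24,76,0],"turn": 0}
    - {"linear": [24,76,0],"turn": 0}

```text
t: 9.65
eef_pos: [559.9, 0.6, 240.0]
tcp_rot: [-3.14, 0.0, 1.21]
ft_force: [0.7, 0.3, 0.0]
opening: 0.318
```

```bash
python3 - <<'E'
from h import *
shot('wrist','w4');shot('top','t4');crop('w4',250,90,390,300,3.6,'w4c');crop('w3',290,90,460,300,3.6,'w3c');crop('t4',180,170,320,275,5.7,'t4c')
print(env.state()['eef_pos'],env.state()['tcp_rot'])
E
```

```text
[5.60214922e+02 5.07044006e-01 2.40443510e+02] [-3.14125119e+00  2.01640803e-05  1.20981445e+00]
```

View pics/w4c.png

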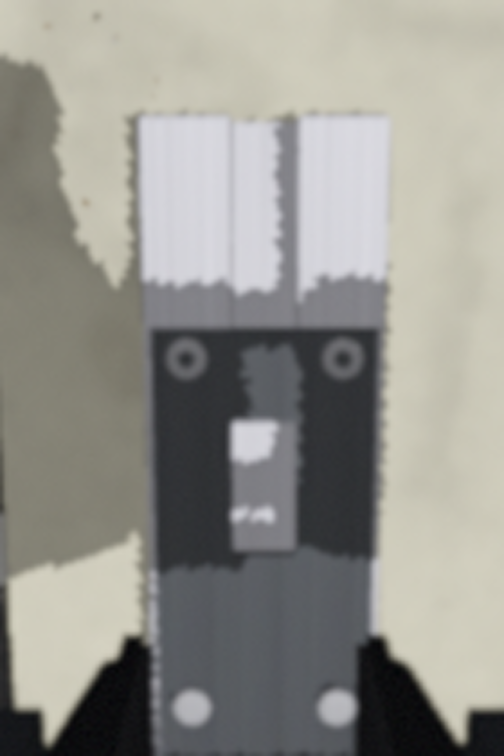

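View pics/w3c.png

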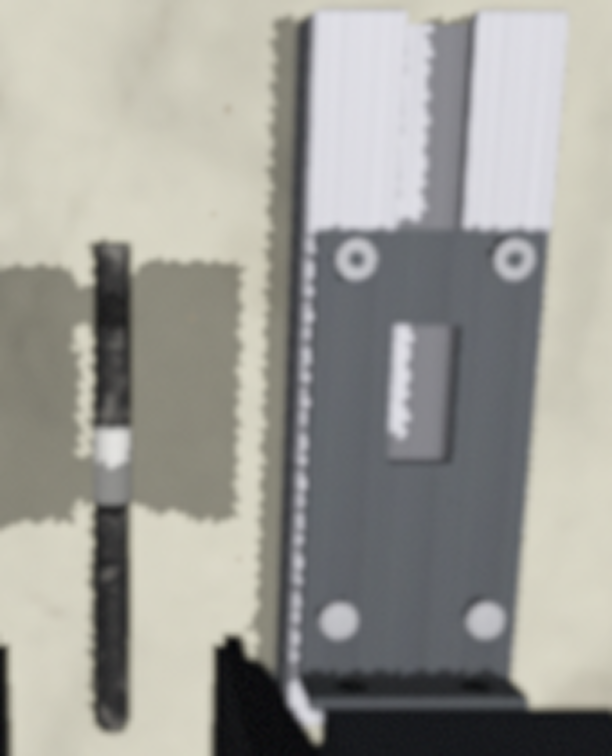

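```bash
python3 - <<'E'
from h import *
p=load('w4');C=lambda x,y:(250+x/3.6-0.36,90+y/3.6-0.36)
g=[560,3,-.36]
W=[(*C(230,422),[-8,17,34]),(*C(297,422),[8,17,34]),(*C(297,550),[8,-17,34]),(*C(231,550),[-8,-17,34])]
P=[(*C(152,330),[-28,40,34]),(*C(380,330),[28,40,34]),(*C(138,115),[-30,90,30]),(*C(390,115),[30,90,30])]
for n,a in (('win',W),('all',W+P)):
    q,f=fit(p,a,g);print(n,q.round(3),f.round(1))
p3=load('w3');C=lambda x,y:(290+x/3.6-.36,90+y/3.6-.36)
W=[(*C(388,324),[-8,17,34]),(*C(461,324),[8,17,34]),(*C(452,462),[8,-17,34]),(*C(387,462),[-8,-17,34])]
P=[(*C(316,230),[-28,40,34]),(*C(549,230),[28,40,34]),(*C(313,12),[-30,90,30]),(*C(567,12),[30,90,30])]
for n,a in (('win',W),('all',W+P)):
    q,f=fit(p3,a,g);print(n,q.round(3),f.round(1))
R=Ro.from_euler('xyz',[np.pi,0,1.21]).as_matrix()
for v in (250,450,720):
    X=atz(p3,*C(112.5,v),11); print('marker tool', (R.T@(X-[480.8,4.9,240]))[:2])
E
```

```text
win [ 5.63121e+02  4.60900e+00 -3.57000e-01] [ 0.3 -0.5 -0.3 -0.6 -0.4  0.6  0.4  0.7]
all [ 5.63035e+02  4.04500e+00 -3.61000e-01] [ 0.6  0.  -0.1  0.  -0.4  1.2  0.5  1.2 -0.8 -0.4 -0.1 -0.4 -0.1 -0.3
  0.4 -0.4]
win [ 5.62555e+02  4.40900e+00 -3.42000e-01] [ 1.2  0.3 -0.9 -0.  -0.3 -0.3  0.1  0. ]
all [ 5.62591e+02  3.92300e+00 -3.57000e-01] [ 1.7  0.7 -0.4  0.6 -0.4  0.3  0.   0.4 -0.1 -0.1 -0.1 -0.2 -0.4 -0.9
  0.3 -0.7]
marker tool [62.4334286   0.16107886]
marker tool [9.96579788 0.12944746]
marker tool [-68.25504316   0.08388759]
```

View pics/t4c.png

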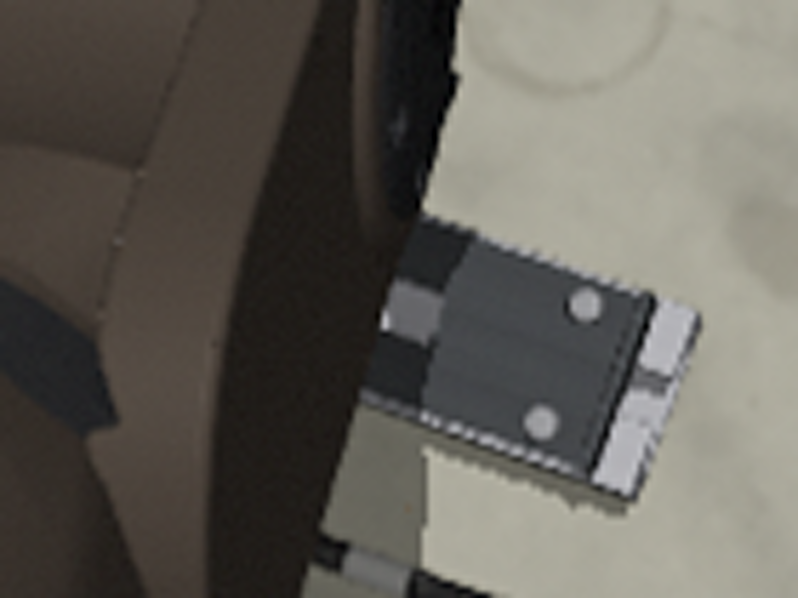

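```bash
python3 - <<'E'
from h import *
plan([441.5,-226.6,260],1.391)
E
```

```text
t 9.75 pos [5.602e+02 5.000e-01 2.404e+02] rot [-3.1413  0.      1.2098] F [-0.2  0.3 -0.1] open 30.0
shift [-254.4  -30.9  -19.5] turn -0.1812
```

Emit:
play_rows:
  targets:
    - {"linear": [-50,-6,-20],"turn": -0.06}
    - {"linear": [-110,-13,-20],"turn": -0.12}
    - {"linear": [-170,-20,-20],"turn": -0.181}
    - {"linear": [-230,-28,-20],"turn": -0.181}
    - {"linear": [-254,-31,-20],"turn": -0.181}
    - {"linear": [-254,-31,-20],"turn": -0.181}
    - {"linear": [-254,-31,-20],"turn": -0.181}
    - {"linear": [-254,-31,-20],"turn": -0.181}
  hand: 40

```text
t: 10.75
eef_pos: [442.5, -225.3, 260.4]
tcp_rot: [3.142, -0.0, 1.392]
ft_force: [-0.7, -0.3, -0.1]
opening: 0.42
```

```bash
python3 - <<'E'
from h import *
shot('wrist','w5');crop('w5',230,130,410,290,4.4,'w5c');shot('top','t5');crop('t5',180,170,320,275,5.7,'t5c')
print(env.state()['eef_pos'],env.state()['tcp_rot'])
E
```

```text
[ 442.4403429  -225.42071914  260.40762567] [ 3.14155447e+00 -1.40562757e-04  1.39220254e+00]
```

View pics/w5c.png

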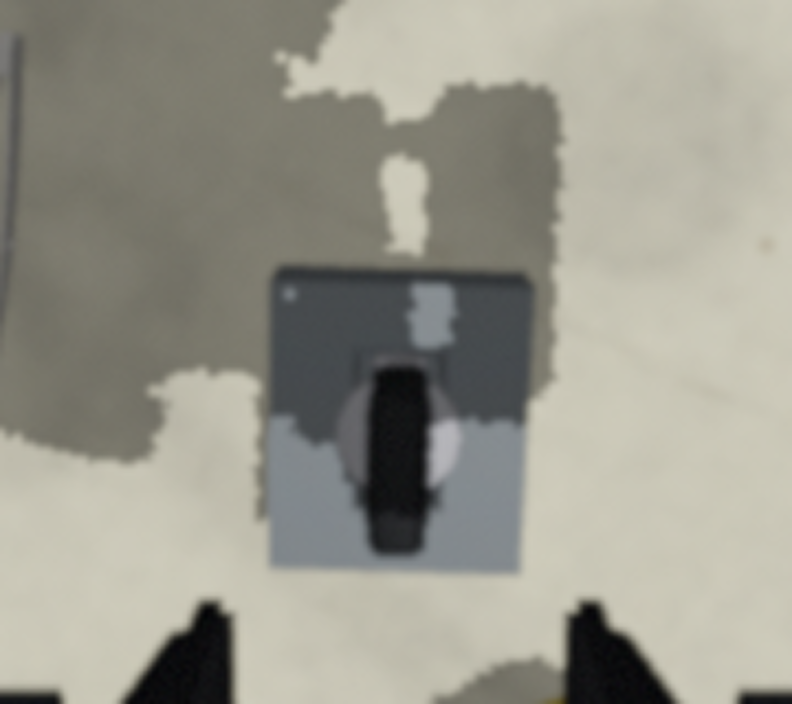

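View pics/t5c.png

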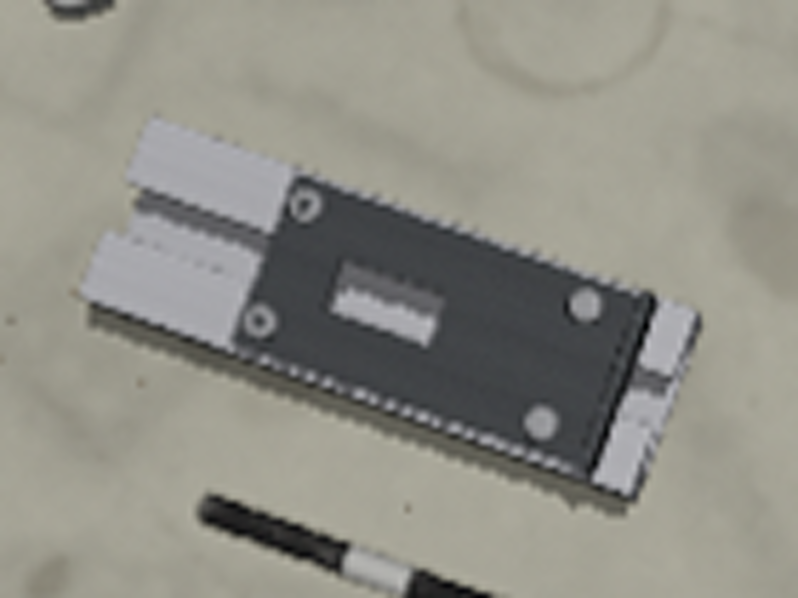

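```bash
python3 - <<'E'
from h import *
p=load('w5');C=lambda x,y:(230+x/4.4-.4,130+y/4.4-.4)
R=Ro.from_euler('xyz',[np.pi,0,1.3922]).as_matrix();o=np.array([442.44,-225.42,260.4])
T=lambda x,y,z:(R.T@(atz(p,*C(x,y),z)-o))[:2].round(2)
print('grip top lower edge',T(397,553,71),'upper edge',T(400,367,71),'upper edge if z35',T(400,367,35))
print('collar l r z35',T(337,436,35),T(461,436,35),'grip l r',T(368,450,71),T(428.5,450,71))
print('block corners',T(275,270,30),T(532,276,30),T(269,568,30),T(520,572,30))
print('block centre',(T(275,270,30)+T(532,276,30)+T(269,568,30)+T(520,572,30))/4)
d=load('w5');print('top depth z',[atd(d,230+398/4.4,130+y/4.4)[2].round(1) for y in (385,430,480,535)])
E
```

```text
grip top lower edge [-18.22  -0.97] upper edge [19.24 -0.35] upper edge if z35 [12.58 -0.38]
collar l r z35 [ -2.77 -14.21] [-2.79 12.99] grip l r [ 2.83 -6.6 ] [2.82 5.19]
block corners [ 33.   -27.45] [31.66 28.26] [-34.85 -30.31] [-35.83  26.99]
block centre [-1.505  -0.6275]
top depth z [np.float64(60.7), np.float64(71.5), np.float64(69.9), np.float64(71.3)]
```

The clamp's grip is centred at about (398,460) in the crop, black and standing in the grey block, so it is the right one. I descend onto it.

Emit:
play_rows:
  targets:
    - {"linear": [-1.2,-0.7,50],"turn": 0.02}
    - {"linear": [-1.2,-0.7,95],"turn": 0.02}
    - {"linear": [-1.2,-0.7,120],"turn": 0.02}
    - {"linear": [-1.2,-0.7,135],"turn": 0.02}
    - {"linear": [-1.2,-0.7,142],"turn": 0.02}
    - {"linear": [-1.2,-0.7,144],"turn": 0.02}
    - {"linear": [-1.2,-0.7,144],"turn": 0.02}
    - {"linear": [-1.2,-0.7,144],"turn": 0.02}

```text
t: 11.85
eef_pos: [441.4, -227.4, 117.0]
tcp_rot: [3.14, 0.0, 1.371]
ft_force: [-0.1, -0.2, -0.2]
opening: 0.42
```

Emit:
play_rows:
  targets:
    - {"linear": [0,0,0],"turn": 0}
    - {"linear": [0,0,0],"turn": 0}
    - {"linear": [0,0,0],"turn": 0}
    - {"linear": [0,0,0],"turn": 0}
    - {"linear": [0,0,0],"turn": 0}
    - {"linear": [0,0,0],"turn": 0}
  hand: 4

```text
t: 12.6
eef_pos: [441.2, -227.3, 116.4]
tcp_rot: [3.142, -0.0, 1.371]
ft_force: [0.5, 1.2, 1.9]
opening: 0.125
```

Emit:
play_rows:
  targets:
    - {"linear": [0,0,-5],"turn": 0}
    - {"linear": [0,0,-15],"turn": 0}
    - {"linear": [0,0,-30],"turn": 0}
    - {"linear": [0,0,-55],"turn": 0}
    - {"linear": [0,0,-90],"turn": 0}
    - {"linear": [0,0,-90],"turn": 0}
    - {"linear": [0,0,-90],"turn": 0}

```text
t: 13.48
eef_pos: [440.9, -227.1, 206.5]
tcp_rot: [3.141, -0.0, 1.371]
ft_force: [0.8, 0.2, -1.2]
opening: 0.125
```

```bash
python3 - <<'E'
from h import *
shot('wrist','w6')
plan([563.05,4.4,206],1.211)
E
```

```text
t 13.525 pos [ 440.9 -227.1  206. ] rot [-3.1409e+00 -4.0000e-04  1.3708e+00] F [ 0.2 -0.5 -0.4] open 12.0
shift [251.1  73.8   0. ] turn 0.1598
```

View pics/w6.png

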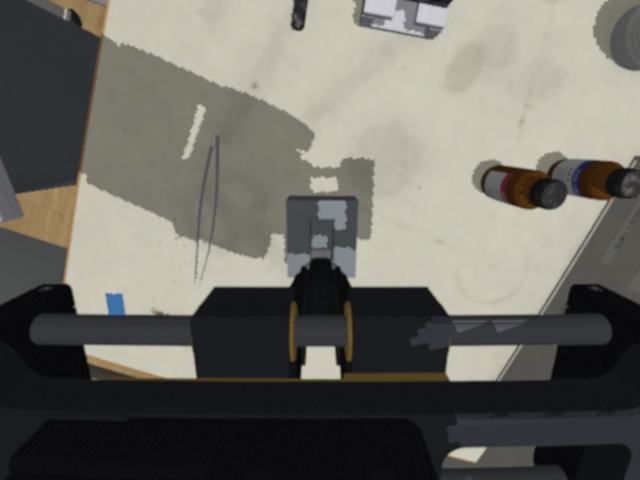

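The pocket at (320,240) is empty and the clamp is in the jaws. I carry it to above the window.

Emit:
play_rows:
  targets:
    - {"linear": [30,9,0],"turn": 0.03}
    - {"linear": [80,24,0],"turn": 0.08}
    - {"linear": [130,38,0],"turn": 0.12}
    - {"linear": [180,53,0],"turn": 0.16}
    - {"linear": [225,66,0],"turn": 0.16}
    - {"linear": [251,74,0],"turn": 0.16}
    - {"linear": [251,74,0],"turn": 0.16}
    - {"linear": [251,74,0],"turn": 0.16}
    - {"linear": [251,74,0],"turn": 0.16}

```text
t: 14.65
eef_pos: [563.2, 3.1, 206.2]
tcp_rot: [-3.141, 0.0, 1.21]
ft_force: [0.6, -0.6, -1.1]
opening: 0.124
```

```bash
python3 - <<'E'
from h import *
shot('wrist','w7');crop('w7',250,130,390,300,3.6,'w7c');shot('scene','s7');crop('s7',240,150,370,260,5.8,'s7c')
plan([563.05,4.4,206],1.211)
E
```

```text
t 14.75 pos [563.3   3.2 206.4] rot [-3.1414 -0.      1.2096] F [ 0.4  0.5 -1.3] open 11.8
shift [ 1.  -0.7  0.4] turn -0.0014
```

View pics/w7c.png

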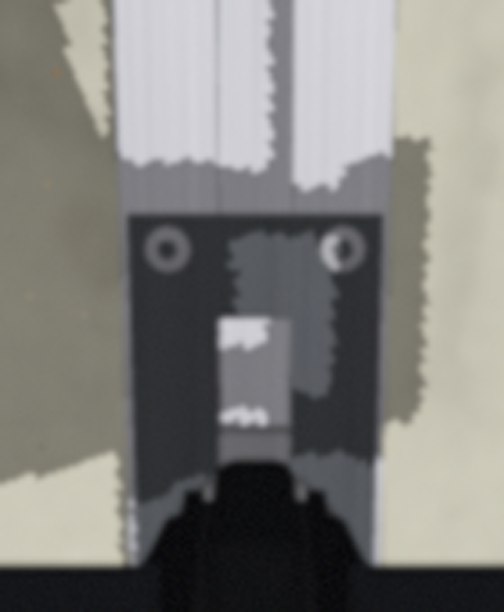

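View pics/s7c.png

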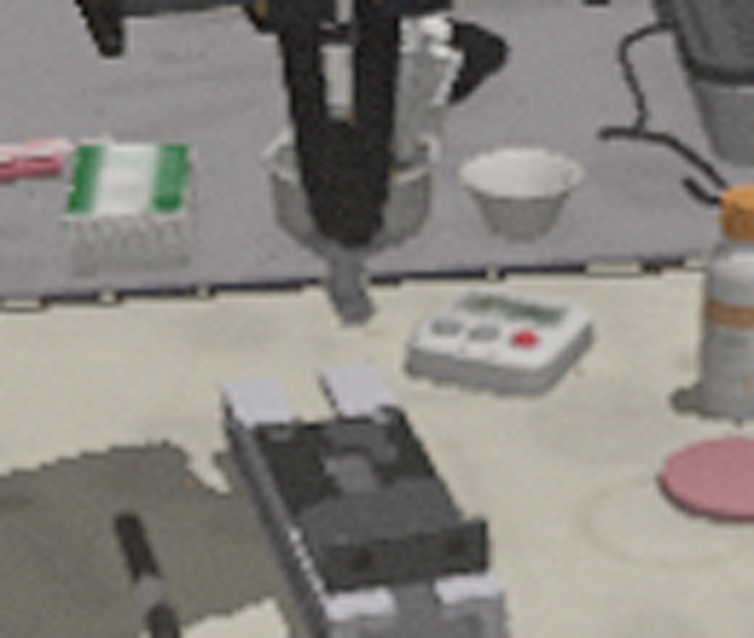

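```bash
python3 - <<'E'
from h import *
p=load('w7');C=lambda x,y:(250+x/3.6-.36,130+y/3.6-.36)
R=Ro.from_euler('xyz',[np.pi,0,1.2096]).as_matrix();o=np.array([563.3,3.2,206.4])
T=lambda x,y,z:(R.T@(atz(p,*C(x,y),z)-o))[:2].round(2)
print('win',T(217,318,34),T(292,318,34),T(217,440,34),T(292,440,34))
print('plate',T(129,215,34),T(382,215,34),T(135,500,34),T(378,500,34))
q,f=fit(p,[(*C(217,318),[-8,17,34]),(*C(292,318),[8,17,34]),(*C(129,215),[-28,40,34]),(*C(382,215),[28,40,34])],[563,4,-.36]);print(q,f.round(1))
# held clamp: collar top z = TCP-59-4-18
zc=206.4-59-4-18
print('collar front',T(205,495,zc),T(308,495,zc)); print('collar y at front edge',T(256,463,zc))
# predicted outline
for n,l,z in (('collar+x',[14,0],zc),('foot+x top',[14,0],206.4-63-38),('foot bottom',[12.5,0],206.4-63-47)):
    X=o*[1,1,0]+R@[l[0],l[1],0]; X[2]=z; u=proj(p,X); print(n,((u-[250,130]+.36)*3.6).round(0))
E
```

```text
win [18.   -8.93] [17.99  7.67] [-10.23  -9.18] [-10.23   7.87]
plate [ 40.76 -27.82] [40.72 27.01] [-24.68 -28.2 ] [-24.69  27.78]
[ 5.63045430e+02  4.21405774e+00 -3.63336852e-01] [ 0.5  0.2 -0.3  0.2 -0.9 -0.2  0.6 -0.1]
collar front [ 9.23 -7.91] [9.23 7.59]
collar y at front edge [14.29 -0.23]
collar+x [258. 465.]
foot+x top [258. 427.]
foot bottom [257. 420.]
```

Emit:
play_rows:
  targets:
    - {"linear": [0.9,-0.6,20],"turn": 0}
    - {"linear": [0.9,-0.6,40],"turn": 0}
    - {"linear": [0.9,-0.6,52],"turn": 0}
    - {"linear": [0.9,-0.6,57],"turn": 0}
    - {"linear": [0.9,-0.6,60],"turn": 0}
    - {"linear": [0.9,-0.6,62],"turn": 0}
    - {"linear": [0.9,-0.6,64],"turn": 0}
    - {"linear": [0.9,-0.6,66],"turn": 0}
    - {"linear": [0.9,-0.6,68],"turn": 0}
    - {"linear": [0.9,-0.6,68],"turn": 0}

```text
t: 16.0
eef_pos: [563.3, 5.1, 138.3]
tcp_rot: [-3.141, -0.0, 1.211]
ft_force: [-0.2, -1.1, -1.5]
opening: 0.127
```

```bash
python3 - <<'E'
from h import *
plan([563.05,4.2,120.6],1.209); print(env.state()['moment'])
E
```

```text
t 16.0 pos [563.3   5.1 138.3] rot [-3.1414 -0.      1.2108] F [-0.2 -1.1 -1.5] open 12.0
shift [-0.9  0.1 17.7] turn 0.0018
[-0.05892364  0.15271093 -0.0640378 ]
```

Emit:
play_rows:
  targets:
    - {"linear": [-0.7,0,3],"turn": 0}
    - {"linear": [-0.7,0,6],"turn": 0}
    - {"linear": [-0.7,0,9],"turn": 0}
    - {"linear": [-0.7,0,12],"turn": 0}
    - {"linear": [-0.7,0,14],"turn": 0}
    - {"linear": [-0.7,0,16],"turn": 0}
    - {"linear": [-0.7,0,17],"turn": 0}
    - {"linear": [-0.7,0,17],"turn": 0}

```text
t: 17.0
eef_pos: [563.1, 4.4, 121.4]
tcp_rot: [-3.142, -0.0, 1.211]
ft_force: [0.2, 0.4, -1.8]
opening: 0.126
```

Emit:
play_rows:
  targets:
    - {"linear": [0,0,0.5],"turn": 0}
    - {"linear": [0,0,1],"turn": 0}
    - {"linear": [0,0,1],"turn": 0}

```text
t: 17.38
eef_pos: [563.1, 4.4, 120.4]
tcp_rot: [3.142, -0.0, 1.211]
ft_force: [-0.3, -0.1, -1.4]
opening: 0.124
```

Emit:
play_rows:
  targets:
    - {"linear": [0,0,0.3],"turn": 0}
    - {"linear": [0,0,0.5],"turn": 0}
    - {"linear": [0,0,0.5],"turn": 0}

```text
t: 17.75
eef_pos: [563.1, 4.4, 120.4]
tcp_rot: [3.141, -0.0, 1.211]
ft_force: [-2.2, -0.6, 5.5]
opening: 0.127
```

The collar is seated: contact of about 7 N at the predicted height. I ease up 0.8 mm and turn it a quarter.

Emit:
play_rows:
  targets:
    - {"linear": [0,0,-0.6],"turn": 0}
    - {"linear": [0,0,-0.8],"turn": -0.1}
    - {"linear": [0,0,-0.8],"turn": -0.25}
    - {"linear": [0,0,-0.8],"turn": -0.4}
    - {"linear": [0,0,-0.8],"turn": -0.55}
    - {"linear": [0,0,-0.8],"turn": -0.7}
    - {"linear": [0,0,-0.8],"turn": -0.85}
    - {"linear": [0,0,-0.8],"turn": -1.0}
    - {"linear": [0,0,-0.8],"turn": -1.15}
    - {"linear": [0,0,-0.8],"turn": -1.3}
    - {"linear": [0,0,-0.8],"turn": -1.45}
    - {"linear": [0,0,-0.8],"turn": -1.57}
    - {"linear": [0,0,-0.8],"turn": -1.57}
    - {"linear": [0,0,-0.8],"turn": -1.57}
    - {"linear": [0,0,-0.8],"turn": -1.57}

```text
t: 19.62
eef_pos: [563.1, 4.4, 120.7]
tcp_rot: [3.142, -0.0, 2.779]
ft_force: [-0.3, -0.6, -1.3]
opening: 0.126
```

```bash
python3 - <<'E'
from h import *
plan([563.05,4.4,120.4],2.7805); print(env.state()['moment'])
shot('scene','s8');crop('s8',240,150,370,260,5.8,'s8c')
shot('wrist','w8');crop('w8',210,130,430,300,3.6,'w8c')
E
```

```text
t 19.625 pos [563.1   4.4 120.7] rot [ 3.1415e+00 -1.0000e-04  2.7793e+00] F [-0.3 -0.6 -1.3] open 12.0
shift [-0.  -0.   0.3] turn -0.0012
[-0.01064518 -0.05867246  0.02637031]
```

View pics/s8c.png

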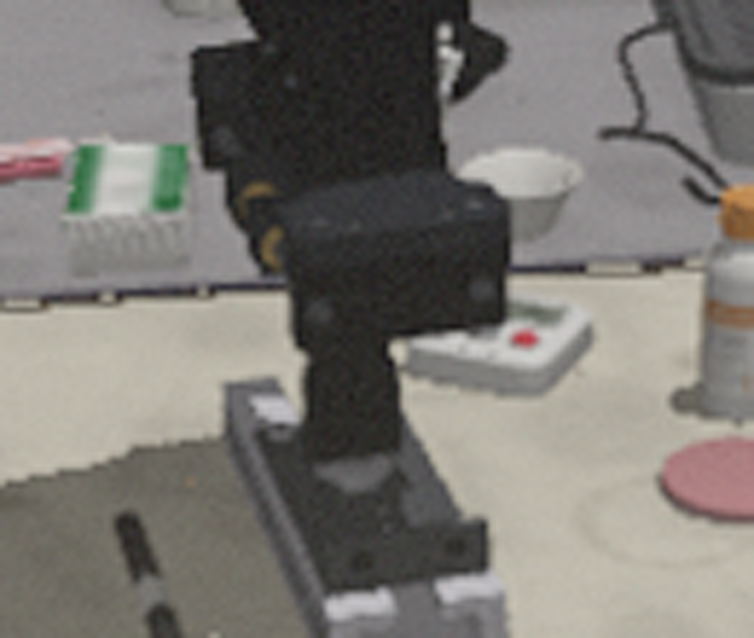

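View pics/w8c.png

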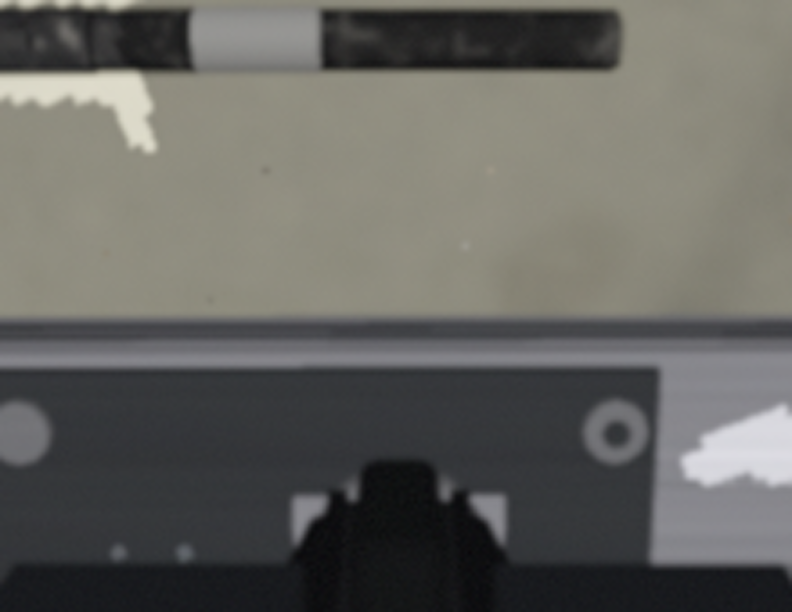

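The rail edge runs level in the wrist view, at about (210–430, 218), so the grip is square across the rail. Next: lower, release, rise.

Emit:
play_rows:
  targets:
    - {"linear": [0,0,0.4],"turn": 0}
    - {"linear": [0,0,0.7],"turn": 0}
    - {"linear": [0,0,0.7],"turn": 0}

```text
t: 20.1
eef_pos: [563.1, 4.4, 120.4]
tcp_rot: [3.141, 0.0, 2.781]
ft_force: [-0.3, -0.2, 6.2]
opening: 0.124
```

Emit:
play_rows:
  targets:
    - {"linear": [0,0,0],"turn": 0}
    - {"linear": [0,0,0],"turn": 0}
    - {"linear": [0,0,0],"turn": 0}
    - {"linear": [0,0,0],"turn": 0}
    - {"linear": [0,0,0],"turn": 0}
  hand: 40

```text
t: 20.72
eef_pos: [563.1, 4.4, 120.0]
tcp_rot: [3.142, -0.0, 2.781]
ft_force: [-0.7, 0.1, 0.1]
opening: 0.416
```

Emit:
play_rows:
  targets:
    - {"linear": [0,0,-8],"turn": 0}
    - {"linear": [0,0,-25],"turn": 0}
    - {"linear": [0,0,-55],"turn": 0}
    - {"linear": [0,0,-100],"turn": 0}
    - {"linear": [0,0,-140],"turn": 0}
    - {"linear": [0,0,-140],"turn": 0}
    - {"linear": [0,0,-140],"turn": 0}

```text
t: 21.6
eef_pos: [562.7, 4.5, 260.3]
tcp_rot: [3.141, 0.0, 2.781]
ft_force: [-0.4, -0.4, 0.0]
opening: 0.418
```

```bash
python3 - <<'E'
from h import *
shot('wrist','w9');shot('scene','s9');crop('s9',240,180,440,330,4,'s9c');crop('w9',190,120,450,300,3,'w9c')
print(env.state()['eef_pos'],env.state()['tcp_rot'])
E
```

```text
[562.68838353   4.46675701 259.29052129] [-3.14132397e+00 -1.53363592e-03  2.78079328e+00]
```

View pics/s9c.png

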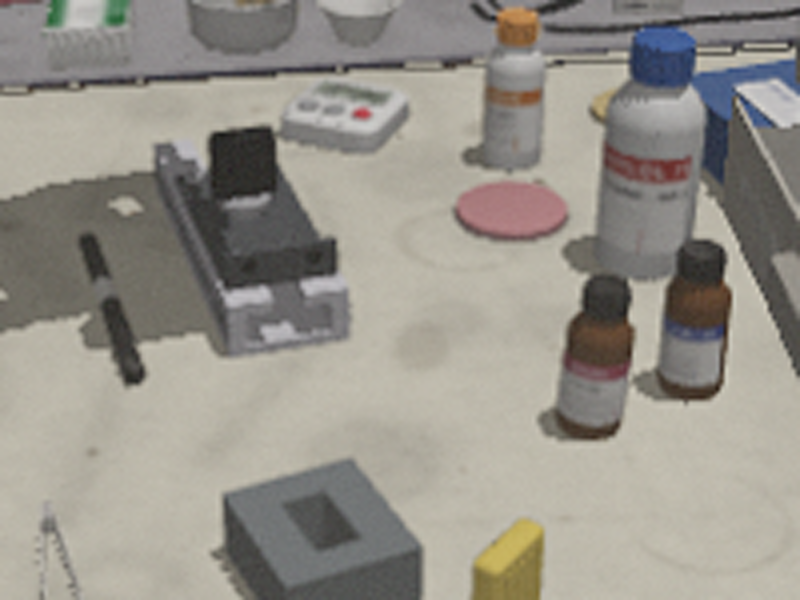

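View pics/w9c.png

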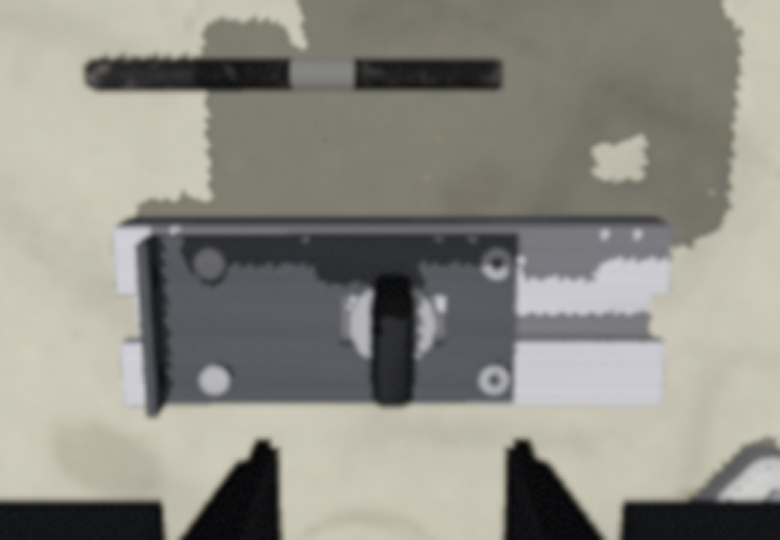

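The clamp stands upright and square across the rail, with its grip at (393,345) in the crop. The marker lies flat at (295,75), and the bottles are where they were. I check the bottle by image difference and hand in.

```bash
python3 - <<'E'
from h import *
a=cv2.imread('pics/scene0.png').astype(int);b=cv2.imread('pics/s9.png').astype(int)
print('bottle diff',abs(a-b)[238:295,372:405].mean(), 'static ref',abs(a-b)[350:380,480:560].mean())
print(env.job_done(),env.state()['t'])
E
```

```text
bottle diff 6.092503987240829 static ref 5.0320833333333335
the job is handed in; nothing more can be done
the job is handed in; nothing more can be done
```

The job is done and handed in. The arm's last reading before the hand-in was about 22 s on the clock.

- **Marker:** I lifted it off the plate and laid it flat on the free desk beside the rail. I released it only after it was touching the desk, with about 6 N of contact.
- **Clamp:** I took it out of the parking block and dropped its foot through the opening. The collar met the plate at the predicted height with about 7 N. I raised it 0.8 mm, turned it a quarter turn, set it back down and let go.

In the last pictures the clamp stands upright with its grip square across the rail. The tool was within about 0.01 rad of square at release. The marker is flat on the desk.

The nearest amber bottle has not visibly moved. The before and after pictures of it differ by 6.1, against 5.0 for an untouched patch of the scene.

The largest force in any reading was about 6 N. The first top-camera estimate of the opening was 1–2 mm off from the wrist camera's. I used the wrist values and felt no contact on the way in.

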